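Draw the fitting wedge and open the new cabinet door

ROBOT

A 6-joint arm with a two-finger parallel gripper is mounted at the origin on a cart in front of the work surface, level with it; the furniture and walls round the work are solid. World frame = base frame: x ahead of the robot, y to its left, z up, the work surface at z = 0. Lengths are in m, angles in degrees, forces in N, time in s.
With the tool pointing down it reaches from about 0.275 to 0.75 m from the base axis. Payload 10.2 kg.
Tool frame: the origin (TCP) lies at the very end of the fingers, on their centre line; the grasp point (between the pads) lies 19 mm behind it; z points along the fingers, y is the direction in which the jaws open and shut (so a half turn about z gives the same grasp; the last joint's range is limited). The gripper opens to 88 mm and grips with 3 to 60 N. Pads are 18 mm wide; open, the fingers measure 123 mm over their backs; the gripper's body (75 mm by 187 mm) begins 45 mm behind the grasp point.
Start: joints at [-12.8, 17.928, 85.812, -0, 76.261, -12.8], TCP at [0.525, -0, 0.239] pointing down, gripper open.
Joint ranges: [-168.41, 168.41], [-55.51, 124.54], [10.69, 146.95], [-70.63, 250.63], [1, 178], [-165.06, 165.06]. Speed limits (degrees/s): [136.94, 136.94, 172.46, 180, 180, 180].

INTERFACE

Orientations are given as a 3x3 rotation matrix whose columns are the frame's x, y, z axes.
In Python, from plant import * gives the robot as it stands. The module is installed in compiled form; this text tells all that it offers.
- The arm moves only by the shell command python3 -m jog 'ROWS' [FORCE]. ROWS is JSON, a list that holds one entry, the list of rows, each a list of 5 numbers: the shift along the tool's x, y, z in m, then the turn about the tool's z in degrees, then the opening, from -1 (shut) to 1 (fully open). A call has 1 to 20 rows; each row is the pose to reach, as a shift and turn from the pose commanded when the call began, along the tool's axes at that moment; what a row does not reach only later rows make up. A row lasts 1/8 s, in which the tool goes at most 62.5 mm and 10.7 degrees, less where a joint would pass 70% of its speed; a pose out of reach is approached as far as the arm can. A call with a gripper value outside its range is refused whole. The fingers move at their own pace and stop on an object; FORCE is the grip in N (left out, the last holds). Time passes only in rows, so rows that repeat a pose let the fingers close. It gives the time, the measured TCP pose, the force and the opening at its end, in the units of the state.
- get_obs(): the state, without advancing time (a new reading comes with each control period).
- capture(name): name is "scene" or "side" or "wrist"; returns (picture, depth): 400x640x3 uint8, red, green, blue; 400x640 float32, m along the optical axis (not along the pixel's ray), 0 where there is no reading.
- calibration(name): a dict with "intrinsics" (3x3 intrinsics, pixels), "dist_coeffs" ([k1, k2, p1, p2, k3] as OpenCV has them; the pictures are not rectified), "xyz" and "rotation" of the camera in the world. Camera axes: x right, y up, looking along -z (the intrinsics and any distortion apply to the point x, -y, -z); pixel columns grow to the right and rows downward; lengths in m; the calibration is good to about 2 mm. A picture is of the moment at which its call begins: read the wrist's pose just before it. calibration takes no time and is no camera call; for the wrist camera it gives the pose at the moment of the call.
- sign_off(): hands the job in, once; it reports no verdict.
The state is a dict: "time": time; "joint_pos": joint angles; "dq": joint speeds; "joint_torque": joint torques, N m; "position": TCP position; "eef_rot": TCP orientation; "contact_force": force on the tool from outside, world axes, zero at the start; "torque": the same for the moment, N m; "finger_gap": opening from 0.0 (shut) to 1.0 (fully open).
Only numpy, scipy, OpenCV 4.12 (cv2) and the standard library are available. Lean on these libraries where they do the work, as an engineer would, in place of code of your own. Each camera call takes 0.05 s, during which the arm holds its last target.

TASK

The freshly hung door of the small cabinet still sits on a timber wedge. Without prying the door up, work the wedge back out from under it in slow, small tugs, so that the door settles on its hinges and stays shut, and lay the wedge down inside the grey tray. Then pull the door by its handle and swing it wide open, nearly square to the cabinet, leaving the tape roll and the sanding block alone.

Things in the scene. Friction and masses are not known exactly. Their poses are not given: they have to be found in the camera images.
- cabinet: Plywood cabinet fixed to the bench, 180 deep x 260 wide x 250 high. Origin: centre of its underside. x points from front to back, y to its left as the robot faces it. The shut door's face is the plane x = -0.110 m of this frame; the door spans y = -0.128 to 0.128, top edge 245 high. Behind the door the cabinet's floor is 35 above the bench, so the wedge's tip lies free there.
- hinge_pin (a joint): How far the door (about 1 kg, green, 18 thick) has been lifted on its hinges, in m: 0 = settled, its lower edge then 5.5 mm above the bench. At the start the wedge holds it up by about 4 to 5 mm; it comes down by itself as the wedge is drawn and is settled after about 30 mm of draw.
- door (a joint): Opening angle of the door in rad: 0 shut, grows as the free (right, -y) side swings towards the robot, stop at 1.75. The hinges are stiff (about 1.2 N m, some 5 N at the handle) and the door stays where it is left.
- door_hinge (a point): Point on the upright hinge axis of the door, at its left (+y) edge, near bench height (it is lifted with the door). Seen from above the door opens clockwise about it. At cabinet frame x = -0.090, y = 0.130.
- pull: Steel handle of the door: upright round bar 12 thick. Origin: grip point on the bar's axis, 213 above the bench when the door is settled; straight from 18 above to 52 below it, bar top 28 above it. The axis stands 35 in front of the door face; the grip point is 55 in front of and 228 to the right of the hinge axis. Axes turn with the door: as the cabinet's when shut, x pointing into the door.
- wedge_center (a point): Centre of the timber wedge (140 long, 38 wide, 3 thick at the tip rising evenly to 27 at the heel, 60 g), 7.5 above its flat underside. x points to the thin tip, z up. It lies flat on the bench, square to the door within 0.1 rad, heel to the robot, tip about 40 in behind the door's face, pinched by the door's weight; about 10 N pulls it out. Grip it across its parallel sides near the heel.
- wedge_tip (a point): Middle of the wedge's thin end, 70 mm in +x from wedge_center.
- tray: Loose grey open tray, 200 (its x) x 140 (its y) outside, 35 high, walls and floor 5 thick, 0.4 kg. Origin: centre of its underside on the bench.
- masking_tape: Roll of masking tape lying flat, 104 across, 25 high; bystander. Origin: centre of its underside.
- foam_block: Black sanding block 60 x 100 x 28; bystander. Origin: centre of its underside.

How it is judged:
By the outcome, as a careful person would: the job done as asked, in the order asked, and still so for the second after the job is handed in, with the robot touching nothing.
It also fails if it takes over 70 s, if anything falls off the work surface, if the arm or the gripper's body presses on something with over 40 N, if the wrist force passes 120 N, or if a joint passes its speed limit or range.

## Working session

There is one attempt and no reset: what is moved stays moved. The work goes in short steps, Python scripts to look and compute and a shell command to move; the robot and the scene stay as the last step left them, time stands still between calls to the robot, and variables do not carry over. Pictures are saved under pics/ and viewed, and the job is handed in when it is done.

```bash
mkdir -p pics
python3 - <<'E'
from plant import *
import cv2,numpy as np
o=get_obs();print(o)
for n in("scene","side","wrist"):
    p,d=capture(n);c=calibration(n);np.savez(f"{n}0.npz",p=p,d=d,**{k:np.array(v) for k,v in c.items()})
    cv2.imwrite(f"pics/{n}0.png",p[:,:,::-1]);print(n,c)
E
```

```text
{'time': 0.0, 'joint_pos': array([-1.27979219e+01,  1.79587650e+01,  8.58554017e+01, -1.25226756e-03,
        7.62602338e+01, -1.27983507e+01]), 'dq': array([ 0.05218201,  0.07318161, -0.05346823,  0.0178834 , -0.0344149 ,
       -0.06006471]), 'joint_torque': array([-1.80187753e-04, -4.02218950e+01, -2.52264959e+01,  6.94810320e-02,
        3.53677373e-02, -8.52248218e-05]), 'position': array([5.24744451e-01, 5.84026939e-05, 2.38157986e-01]), 'eef_rot': array([[-1.25194567e-05,  9.99999192e-01, -1.27097753e-03],
       [ 9.99999964e-01,  1.28587400e-05,  2.66938905e-04],
       [ 2.66955032e-04, -1.27097415e-03, -9.99999157e-01]]), 'contact_force': array([-0.07227892, -0.40712334, -0.10920047]), 'torque': array([ 0.00341721,  0.01727539, -0.06082706]), 'finger_gap': 0.9968966845996297}
scene {'intrinsics': array([[394.1515468 ,   0.        , 321.42314983],
       [  0.        , 394.1515468 , 196.64890961],
       [  0.        ,   0.        ,   1.        ]]), 'dist_coeffs': array([-0.09372916,  0.        ,  0.        ,  0.        ,  0.        ]), 'xyz': array([-0.34721464, -0.0871350
[... 455 characters left out ...]
.09473925, 1.2768971 , 0.806526  ]), 'rotation': array([[-0.92622685,  0.1448729 , -0.34801675],
       [-0.37651526, -0.40069738,  0.83527113],
       [-0.01844125,  0.90468417,  0.42568353]])}
wrist {'intrinsics': array([[326.82404362,   0.        , 318.44393278],
       [  0.        , 326.82404362, 197.33279538],
       [  0.        ,   0.        ,   1.        ]]), 'dist_coeffs': array([-0.0026854,  0.       ,  0.       ,  0.       ,  0.       ]), 'xyz': array([0.52363835, 0.08095002, 0.38325638]), 'rotation': array([[ 9.99999983e-01, -1.75925151e-04,  6.10666067e-05],
       [ 1.48795374e-04,  9.52019115e-01,  3.06038532e-01],
       [-1.11976452e-04, -3.06038517e-01,  9.52019125e-01]])}
```

View pics/scene0.png

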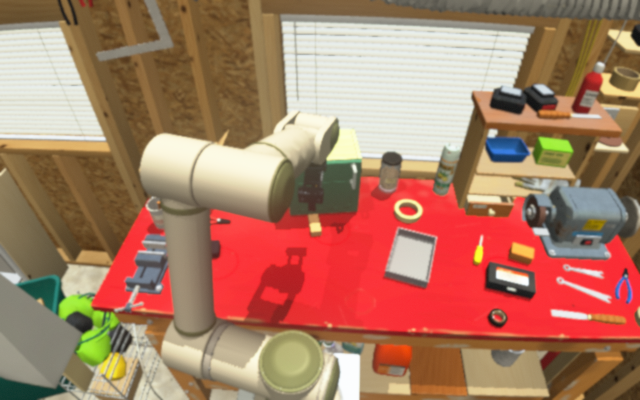

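View pics/side0.png

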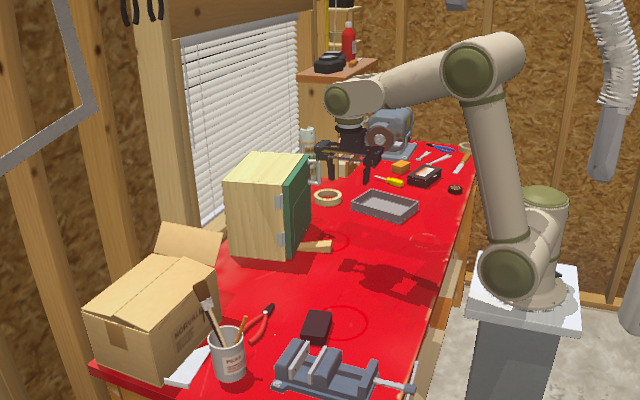

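View pics/wrist0.png

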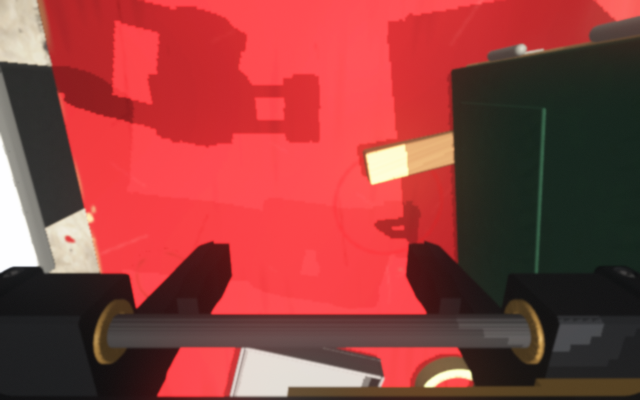

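```bash
cat > h.py <<'E'
import cv2,numpy as np
def load(f):
    z=np.load(f); return {k:z[k] for k in z.files}
def rays(c,uv):
    uv=np.asarray(uv,float).reshape(-1,1,2)
    n=cv2.undistortPoints(uv,c['intrinsics'],c['dist_coeffs']).reshape(-1,2)
    return np.c_[n[:,0],-n[:,1],-np.ones(len(n))]@c['rotation'].T
def plane(c,uv,z):
    r=rays(c,uv);o=c['xyz'];return o+r*((z-o[2])/r[:,2])[:,None]
def dep(c,uv):
    r=rays(c,uv);i=np.round(np.asarray(uv)).astype(int).reshape(-1,2);return c['xyz']+r*c['d'][i[:,1],i[:,0]][:,None]
def cloud(c):
    H,W=c['d'].shape;u,v=np.meshgrid(np.arange(W),np.arange(H))
    P=dep(c,np.c_[u.ravel(),v.ravel()]).reshape(H,W,3);P[c['d']==0]=np.nan;return P
def tri(c1,uv1,c2,uv2):
    r1=rays(c1,[uv1])[0];r2=rays(c2,[uv2])[0]
    A=np.c_[r1,-r2];t=np.linalg.lstsq(A,c2['xyz']-c1['xyz'],rcond=None)[0]
    a=c1['xyz']+t[0]*r1;b=c2['xyz']+t[1]*r2
    return (a+b)/2,np.linalg.norm(a-b)
E
python3 - <<'E'
from h import *
np.set_printoptions(precision=4,suppress=True)
for n in("scene","side","wrist"):
    c=load(n+"0.npz");P=cloud(c);hsv=cv2.cvtColor(c['p'],cv2.COLOR_RGB2HSV)
    print(n,'valid',np.isfinite(P[...,0]).mean())
    # wedge/wood
    H,S,V=[hsv[...,i].astype(int) for i in range(3)]
    wood=(H>10)&(H<35)&(S>40)&(V>110)&(P[...,2]>0.003)&(P[...,2]<0.05)&(P[...,0]>.3)&(P[...,0]<.9)&(abs(P[...,1])<.6)
    grey=(S<40)&(P[...,2]>0.003)&(P[...,2]<0.05)&(P[...,0]>.25)&(P[...,0]<.8)&(abs(P[...,1])<.5)&(V>60)
    green=(H>40)&(H<95)&(S>60)&(P[...,0]>.4)&(P[...,0]<.9)&(P[...,2]>0.0)&(P[...,2]<.3)
    black=(V<70)&(P[...,2]>0.01)&(P[...,2]<0.05)&(P[...,0]>.25)&(P[...,0]<.8)
    for nm,m in(("wood",wood),("grey",grey),("green",green),("black",black)):
        k,l,s,ce=cv2.connectedComponentsWithStats(m.astype(np.uint8))
        for i in range(1,k):
            if s[i,4]>40:
                q=P[l==i];print(nm,s[i],q.min(0),q.max(0),np.median(q,0))
E
python3 - <<'E'
import cv2
for n,(x0,y0,x1,y1) in dict(scene=(270,110,450,310),side=(210,130,430,350)).items():
    a=cv2.imread(f"pics/{n}0.png")[y0:y1,x0:x1];cv2.imwrite(f"pics/{n}0c.png",cv2.resize(a,None,fx=2.7,fy=2.7,interpolation=2))
E
```

```text
scene valid 0.9953203125
wood [380 181  16   9  80] [ 0.8196 -0.2963  0.0206] [ 0.8467 -0.2361  0.05  ] [ 0.8283 -0.2648  0.0357]
wood [395 199  27  23 343] [ 0.6629 -0.3953  0.0035] [ 0.7868 -0.2903  0.0293] [ 0.7106 -0.3379  0.021 ]
wood [458 199  21  16 125] [ 0.7112 -0.5998  0.0111] [ 0.7715 -0.5375  0.0498] [ 0.7201 -0.5655  0.0281]
wood [308 213  13  22 220] [ 0.5713 -0.017   0.0034] [0.6824 0.0355 0.0291] [0.6181 0.0073 0.0178]
wood [473 244  10  21 143] [ 0.4842 -0.5851  0.0038] [ 0.5695 -0.5436  0.028 ] [ 0.5127 -0.5619  0.0211]
grey [ 387  231   48   55 1199] [ 0.3858 -0.4205  0.003 ] [ 0.605  -0.2452  0.0388] [ 0.5004 -0.3395  0.0056]
grey [147 260  21  33 238] [0.2864 0.468  0.0068] [0.4145 0.5    0.0493] [0.3271 0.4876 0.021 ]
green [534 137  39  24 457] [ 0.7959 -0.9235  0.2092] [ 0.8967 -0.7894  0.2761] [ 0.836  -0.8333  0.2709]
green [323 159  39  36 731] [ 0.6792 -0.1462  0.1075] [ 0.7179 -0.0195  0.2526] [ 0.6922 -0.0687  0.1857]
green [296 176   7  11  51] [0.6663 0.0518 0.1527] [0.6755 0.074  0.1987] [0.6708 0.0623 0.1767]
black [486 266  23  26 169] [ 0.3775 -0.6
[... 1270 characters left out ...]
699 -0.3281  0.003 ] [ 0.7392 -0.2862  0.0248] [ 0.6986 -0.2949  0.0151]
grey [370 156  22  13  99] [0.5808 0.0003 0.0213] [0.6049 0.0139 0.0269] [0.5887 0.0073 0.0242]
grey [373 166  34  15 201] [ 0.5849 -0.0139  0.0179] [0.6233 0.0014 0.0269] [ 0.6048 -0.0071  0.0223]
grey [ 231  348  152   49 3700] [ 0.3962 -0.3586  0.003 ] [ 0.6106 -0.2394  0.0356] [ 0.4712 -0.3141  0.004 ]
grey [427 371  43  15 243] [ 0.6772 -0.3158  0.0211] [ 0.7356 -0.2891  0.0251] [ 0.704  -0.2973  0.0231]
green [  491    79   149   224 24947] [ 0.6652 -0.1123  0.1005] [0.6982 0.0873 0.2418] [0.6759 0.0289 0.1932]
black [ 452   68   20  210 2466] [ 0.6641 -0.1282  0.0111] [0.7024 0.1034 0.05  ] [0.6794 0.007  0.0309]
```

View pics/scene0c.png

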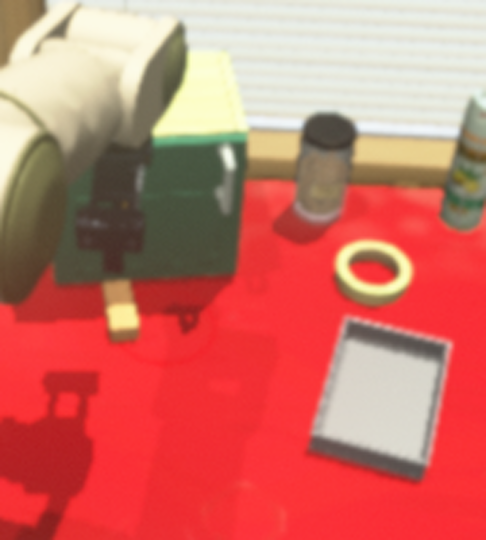

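View pics/side0c.png

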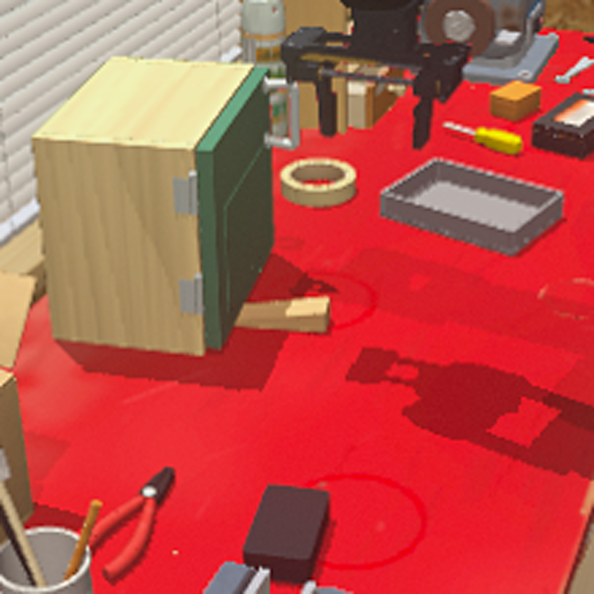

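Run:
```python
from h import *
np.set_printoptions(precision=4,suppress=True)
W=load("wrist0.npz");S=load("scene0.npz");D=load("side0.npz")
def masks(c):
    P=cloud(c);hsv=cv2.cvtColor(c['p'],cv2.COLOR_RGB2HSV);H,Sa,V=[hsv[...,i].astype(int) for i in range(3)];return P,H,Sa,V
# door face plane from wrist depth + scene
for n,c in(("wrist",W),("scene",S),("side",D)):
    P,H,Sa,V=masks(c)
    m=(H>40)&(H<95)&(Sa>60)&(P[...,0]>.6)&(P[...,0]<.72)&(P[...,2]>.11)&(P[...,2]<.236)&(abs(P[...,1])<.16)
    q=P[m]
    for _ in range(4):
        a,res,_,_=np.linalg.lstsq(np.c_[q[:,1],np.ones(len(q))],q[:,0],rcond=None)
        e=q[:,0]-q[:,1]*a[0]-a[1];q=q[abs(e)<max(2*e.std(),.001)]
    print(n,"door face x=",a,"yaw deg",-np.degrees(np.arctan(a[0])),len(q),e.std(), q[:,1].min(),q[:,1].max())
# wedge
    m=((H>8)&(H<40)&(P[...,2]>.004)&(P[...,2]<.04)&(P[...,0]>.55)&(P[...,0]<.70)&(abs(P[...,1]-.01)<.04)&(V>90)&((Sa>40)|(V>200))&(H!=0))
    q=P[m]; 
    for x0 in np.arange(.575,.68,.015):
        s=q[(q[:,0]>=x0)&(q[:,0]<x0+.015)]
        if len(s)>5: print("  %.3f n%d y %.4f..%.4f z %.4f"%(x0+.0075,len(s),*np.percentile(s[:,1],[3,97]),np.percentile(s[:,2],90)))
# tray
for n,c in(("scene",S),("side",D),("wrist",W)):
    P,H,Sa,V=masks(c)
    m=(Sa<60)&(P[...,2]>.028)&(P[...,2]<.042)&(P[...,0]>.36)&(P[...,0]<.65)&(P[...,1]<-.2)&(P[...,1]>-.46)
    q=P[m][:,:2].astype(np.float32);
    if len(q)>10: print(n,"tray rim",len(q),cv2.minAreaRect(q), P[m][:,2].mean())
```

```text
wrist door face x= [-0.155   0.6803] yaw deg 8.811656580229988 22552 0.0007133594485278133 -0.11267335905645309 0.09418972347618385
  0.582 n400 y -0.0160..0.0196 z 0.0261
  0.597 n463 y -0.0150..0.0227 z 0.0243
  0.612 n456 y -0.0115..0.0258 z 0.0218
  0.627 n449 y -0.0081..0.0290 z 0.0191
  0.642 n433 y -0.0045..0.0320 z 0.0167
  0.657 n419 y -0.0014..0.0351 z 0.0138
  0.672 n398 y 0.0019..0.0374 z 0.0114
scene door face x= [-0.1595  0.6804] yaw deg 9.062017349860678 545 0.0017992919930902322 -0.14294204969190802 0.07397296317712584
  0.582 n51 y -0.0169..0.0148 z 0.0271
  0.597 n30 y -0.0157..0.0206 z 0.0251
  0.612 n28 y -0.0146..0.0217 z 0.0226
  0.627 n28 y -0.0101..0.0271 z 0.0201
  0.642 n26 y -0.0062..0.0281 z 0.0184
  0.657 n27 y -0.0036..0.0338 z 0.0150
  0.672 n31 y 0.0004..0.0351 z 0.0134
side door face x= [-0.1139  0.6862] yaw deg 6.499130549711879 254 0.004736596749809449 -0.1327045409951253 0.11572110044169959
  0.582 n46 y -0.0072..0.0252 z 0.0248
  0.597 n52 y -0.0084..0.0272 z 0.0242
  0.612 n50 y -0.0106..0.0304 z 0.0213
  0.627 n44 y -0.0028..0.0324 z 0.0189
  0.642 n42 y -0.0004..0.0379 z 0.0162
  0.657 n36 y 0.0024..0.0401 z 0.0145
  0.672 n35 y 0.0043..0.0432 z 0.0117
scene tray rim 202 ((0.49532559514045715, -0.3315425217151642), (0.13534370064735413, 0.20226483047008514), 74.60041046142578) 0.032621786634500986
side tray rim 245 ((0.5018320679664612, -0.32605019211769104), (0.15168644487857819, 0.20086567103862762), 74.44046783447266) 0.03187986307327185
wrist tray rim 913 ((0.5028588175773621, -0.27371227741241455), (0.2145034521818161, 0.08248510956764221), 5.068317890167236) 0.0325258110453565
```

Run:
```python
import cv2
a=cv2.imread("pics/wrist0.png")[110:220,340:500];cv2.imwrite("pics/w0c.png",cv2.resize(a,None,fx=5,fy=5,interpolation=2))
```

```text
(no output)
```

View pics/w0c.png

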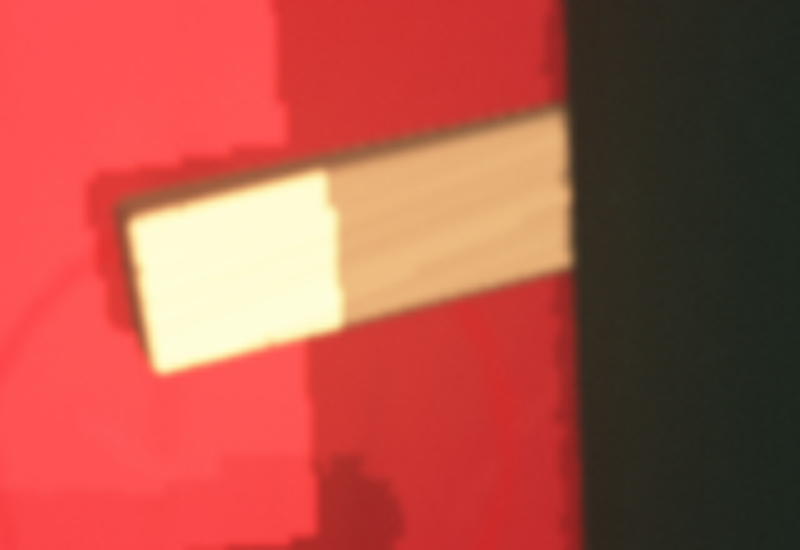

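Run:
```python
from h import *
np.set_printoptions(precision=4,suppress=True)
W=load("wrist0.npz");S=load("scene0.npz");D=load("side0.npz")
n=plane(W,[[366,153],[371.6,184.6]],.027);f1=plane(W,[[453,131.5],[454.5,163.5]],.0105)
print(n,f1)
print("width",np.linalg.norm(n[0]-n[1]),"yaws",[np.degrees(np.arctan2(*(f1[i]-n[i])[1::-1])) for i in(0,1)],"heel normal",np.degrees(np.arctan2(-(n[0]-n[1])[0],(n[0]-n[1])[1])))
h=(n[0]+n[1])/2;print("heel mid",h)
y=np.radians(8.9);R=np.array([[np.cos(y),-np.sin(y)],[np.sin(y),np.cos(y)]])
# side view left/right top heel corners from crop: crop scale 2.7 origin (210,130)
for a,b in(((328,298),0),):
    print("side heel top corner near-left",plane(D,[[210+328/2.7,130+298/2.7]],.027), tri(W,(366,153),D,(210+328/2.7,130+297/2.7)))
# scene heel corners: origin (270,110)
uv=[(270+111/2.7,110+322/2.7),(270+137/2.7,110+318/2.7)]
for k,(s,w) in enumerate(zip(uv,[(366,153),(371.6,184.6)])): print("tri scene",tri(W,w,S,s))
# handle
for nme,c in(("wrist",W),("scene",S),("side",D)):
    P=cloud(c);hsv=cv2.cvtColor(c['p'],cv2.COLOR_RGB2HSV)
    d=(0.6803-.155*P[...,1]-P[...,0])*np.cos(y)
    m=(d>.012)&(d<.06)&(P[...,2]>.13)&(P[...,2]<.26)&(P[...,1]<-.04)&(P[...,1]>-.2)&(hsv[...,1]<90)
    q=P[m];print(nme,len(q)); 
    if len(q): print(q.min(0),q.max(0),np.median(q,0), np.median(d[m])); v,u=np.nonzero(m);print(u.min(),u.max(),v.min(),v.max())
# door edges
P=cloud(W)
for nme,c in(("scene",S),("wrist",W)):
    P=cloud(c);hsv=cv2.cvtColor(c['p'],cv2.COLOR_RGB2HSV);H=hsv[...,0]
    d=abs(0.6803-.155*P[...,1]-P[...,0])
    m=(H>40)&(H<95)&(hsv[...,1]>60)&(d<.006)&(P[...,2]>.1)&(P[...,2]<.24);t=(P[m][:,1])/np.cos(y);print(nme,"y range",np.percentile(P[m][:,1],[0,1,99,100]))
```

```text
[[ 0.5758  0.0175  0.027 ]
 [ 0.5837 -0.0184  0.027 ]] [[0.6751 0.039  0.0105]
 [0.6814 0.0024 0.0105]]
width 0.03683456171773962 yaws [np.float64(12.197856295970768), np.float64(12.024841771023498)] heel normal 12.445953144646541
heel mid [ 0.5798 -0.0005  0.027 ]
side heel top corner near-left [[ 0.584  -0.0121  0.027 ]] (array([0.572 , 0.0211, 0.0483]), np.float64(0.0013118845457841222))
tri scene (array([0.5756, 0.0164, 0.0347]), np.float64(0.005166305019877786))
tri scene (array([ 0.583 , -0.0176,  0.0371]), np.float64(0.004177829625394747))
wrist 0
scene 84
[ 0.656  -0.1316  0.1627] [ 0.6861 -0.1164  0.2439] [ 0.6619 -0.125   0.2149] 0.03699587058846745
351 356 166 188
side 106
[ 0.6595 -0.1281  0.1604] [ 0.686  -0.1098  0.2429] [ 0.6676 -0.1185  0.2007] 0.03035407524890587
312 320 160 184
scene y range [-0.1429 -0.1314  0.0702  0.074 ]
wrist y range [-0.1127 -0.078   0.0839  0.0942]
```

```bash
python3 -m jog '[[[0,0.02,0,-51,1],[0,0.02,0,-51,1],[0,0.02,0,-51,1],[0,0.02,0,-51,1],[0,0.02,0,-51,1],[0,0.03,0,-102,1],[0,0.03,0,-102,1],[0,0.03,0,-102,1],[0,0.03,0,-102,1],[0,0.03,0,-102,1],[0,0.03,0,-102,1]]]' 30
python3 - <<'E'
from plant import *
import cv2,numpy as np
o=get_obs();print(o['time'],o['position'],o['eef_rot'],o['joint_pos'])
for n in ("wrist","scene"):
    c=calibration(n);p,d=capture(n);np.savez(f"{n}1.npz",p=p,d=d,**{k:np.array(v) for k,v in c.items()})
    cv2.imwrite(f"pics/{n}1.png",p[:,:,::-1])
E
```

```text
time: 1.52
position: [0.5549, 0.0, 0.2385]
eef_rot: [[-0.978, -0.207, -0.0], [-0.207, 0.978, 0.0], [0.0, 0.0, -1.0]]
contact_force: [0.3, -0.0, 0.3]
finger_gap: 0.998
1.525 [5.54931768e-01 3.27732855e-06 2.38502578e-01] [[-9.78421343e-01 -2.06619159e-01 -4.46086722e-04]
 [-2.06619225e-01  9.78421425e-01  1.06872151e-04]
 [ 4.14378972e-04  1.96736087e-04 -9.99999895e-01]] [-1.20974156e+01  2.17437117e+01  8.05278666e+01  6.45537860e-04
  7.77546962e+01 -1.14021855e+02]
```

View pics/wrist1.png

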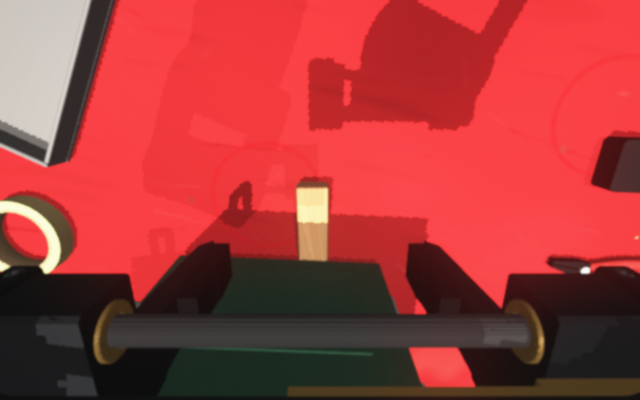

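Run:
```python
import cv2
a=cv2.imread("pics/wrist1.png")[165:275,260:380];cv2.imwrite("pics/w1c.png",cv2.resize(a,None,fx=5,fy=5,interpolation=2))
```

```text
(no output)
```

View pics/w1c.png

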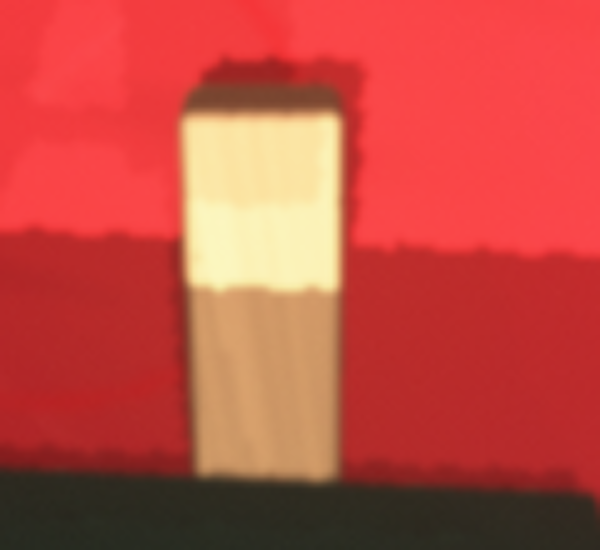

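```bash
cp pics/scene1.png /tmp/x.png
python3 - <<'E'
import cv2
a=cv2.imread("pics/scene1.png")[130:250,260:420];cv2.imwrite("pics/scene1c.png",cv2.resize(a,None,fx=4,fy=4,interpolation=2))
E
```

```text
(no output)
```

View pics/scene1c.png

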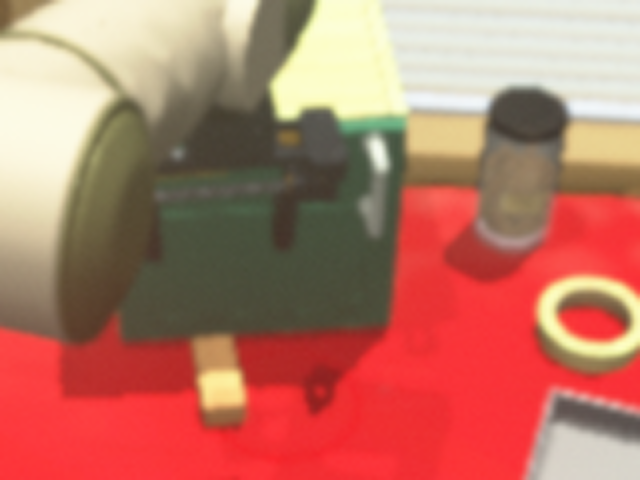

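Run:
```python
from h import *
np.set_printoptions(precision=4,suppress=True)
W=load("wrist0.npz");W1=load("wrist1.npz")
l,r=(296.6,187.6),(328.4,187.6)
print(tri(W,(371.6,184.6),W1,l),tri(W,(366,153),W1,r))
n=plane(W1,[l,r],.027);f=plane(W1,[(260+197/5,165+476/5),(260+340/5,165+478/5)],.0105);print(n,f,n.mean(0))
print([np.degrees(np.arctan2(*(f[i]-n[i])[1::-1])) for i in(0,1)],np.linalg.norm(n[0]-n[1]))
```

```text
(array([ 0.583 , -0.0182,  0.0264]), np.float64(0.0017188657764186498)) (array([0.5756, 0.0175, 0.0252]), np.float64(0.0010405144864131218))
[[ 0.582  -0.0178  0.027 ]
 [ 0.5746  0.0175  0.027 ]] [[0.6812 0.0036 0.0105]
 [0.6742 0.0395 0.0105]] [ 0.5783 -0.0002  0.027 ]
[np.float64(12.193889725098357), np.float64(12.463392114255223)] 0.03610368317391428
```

```bash
python3 -m jog '[[[-0.02,-0.003,0.04,0,1],[-0.0395,-0.005,0.08,0,1],[-0.0395,-0.005,0.12,0,0.6],[-0.0395,-0.005,0.16,0,0.4],[-0.0395,-0.005,0.19,0,0.4],[-0.0395,-0.005,0.21,0,0.4],[-0.0395,-0.005,0.223,0,0.4],[-0.0395,-0.005,0.231,0,0.4],[-0.0395,-0.005,0.231,0,0.4]]]' 30
python3 - <<'E'
from plant import *
import cv2,numpy as np
o=get_obs();print(o['time'],o['position'],o['contact_force'])
c=calibration("wrist");p,d=capture("wrist");np.savez("wrist2.npz",p=p,d=d,**{k:np.array(v) for k,v in c.items()})
cv2.imwrite("pics/wrist2.png",p[:,:,::-1])
E
```

```text
time: 2.75
position: [0.5947, 0.0033, 0.0077]
eef_rot: [[-0.978, -0.207, -0.0], [-0.207, 0.978, 0.0], [0.0, 0.0, -1.0]]
contact_force: [0.6, 0.2, -0.6]
finger_gap: 0.7
2.75 [0.59471092 0.00330244 0.00771343] [ 0.55289878  0.17244931 -0.58816589]
```

View pics/wrist2.png

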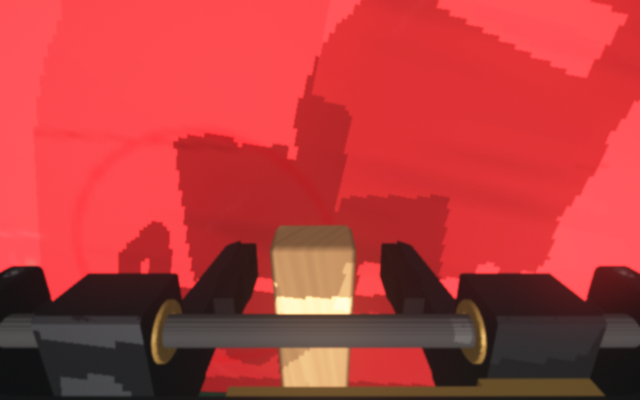

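```bash
python3 -m jog '[[[0,0,0.0035,0,0.3],[0,0,0.0035,0,0],[0,0,0.0035,0,-1],[0,0,0.0035,0,-1],[0,0,0.0035,0,-1],[0,0,0.0035,0,-1],[0,0,0.0035,0,-1],[0,0,0.0035,0,-1]]]' 40
```

```text
time: 3.8
position: [0.5947, 0.0029, 0.0044]
eef_rot: [[-0.978, -0.208, -0.0], [-0.208, 0.978, -0.0], [0.0, -0.0, -1.0]]
contact_force: [-3.6, -5.3, 1.9]
finger_gap: 0.431
```

```bash
python3 -m jog '[[[0.001,0,0,0,-1],[0.002,0,0,0,-1],[0.003,0,0,0,-1],[0.003,0,0,0,-1],[0.004,0,0,0,-1],[0.005,0,0,0,-1],[0.006,0,0,0,-1],[0.006,0,0,0,-1],[0.007,0,0,0,-1],[0.008,0,0,0,-1],[0.009,0,0,0,-1],[0.009,0,0,0,-1],[0.010,0,0,0,-1],[0.011,0,0,0,-1],[0.012,0,0,0,-1],[0.012,0,0,0,-1]]]' 40
```

```text
time: 5.8
position: [0.5844, 0.0014, 0.0044]
eef_rot: [[-0.978, -0.208, 0.004], [-0.208, 0.978, 0.0], [-0.004, -0.0, -1.0]]
contact_force: [7.5, 1.1, -3.5]
finger_gap: 0.425
```

```bash
python3 -m jog '[[[0.001,0,0,0,-1],[0.002,0,0,0,-1],[0.003,0,0,0,-1],[0.003,0,0,0,-1],[0.004,0,0,0,-1],[0.005,0,0,0,-1],[0.006,0,0,0,-1],[0.006,0,0,0,-1],[0.007,0,0,0,-1],[0.008,0,0,0,-1],[0.009,0,0,0,-1],[0.009,0,0,0,-1],[0.010,0,0,0,-1],[0.011,0,0,0,-1],[0.012,0,0,0,-1],[0.012,0,0,0,-1]]]' 40
python3 - <<'E'
from plant import *
import cv2,numpy as np
for n in("wrist","scene","side"):
  c=calibration(n);p,d=capture(n);np.savez(n+"3.npz",p=p,d=d,**{k:np.array(v) for k,v in c.items()})
  cv2.imwrite(f"pics/{n}3.png",p[:,:,::-1])
a=cv2.imread("pics/side3.png")[130:280,210:410];cv2.imwrite("pics/side3c.png",cv2.resize(a,None,fx=3.5,fy=3.5,interpolation=2))
E
```

```text
time: 7.8
position: [0.5728, -0.0012, 0.0045]
eef_rot: [[-0.978, -0.208, 0.004], [-0.208, 0.978, 0.0], [-0.004, -0.001, -1.0]]
contact_force: [7.4, 1.8, -3.7]
finger_gap: 0.427
```

View pics/side3c.png

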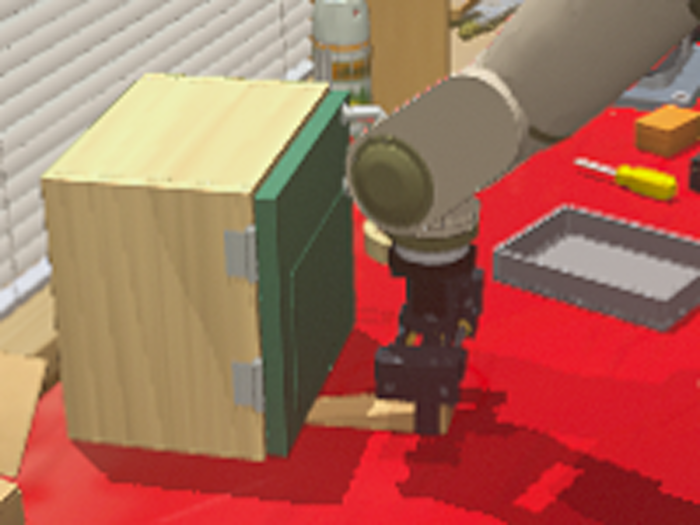

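View pics/wrist3.png

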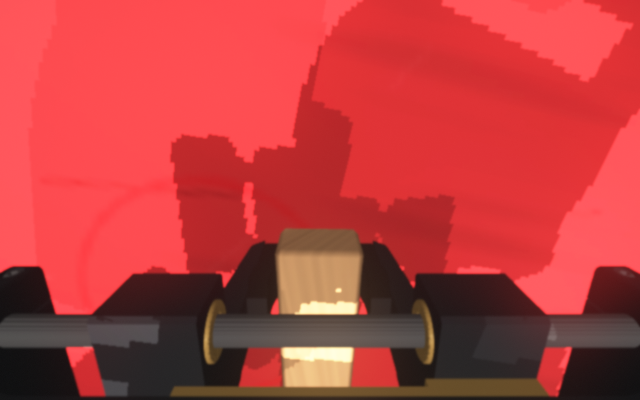

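```bash
python3 -m jog '[[[0.001,0,0,0,-1],[0.002,0,0,0,-1],[0.003,0,0,0,-1],[0.003,0,0,0,-1],[0.004,0,0,0,-1],[0.005,0,0,0,-1],[0.006,0,0,0,-1],[0.006,0,0,0,-1],[0.007,0,0,0,-1],[0.008,0,0,0,-1],[0.009,0,0,0,-1],[0.009,0,0,0,-1],[0.010,0,0,0,-1],[0.011,0,0,0,-1],[0.012,0,0,0,-1],[0.012,0,0,0,-1]]]' 40; python3 -m jog '[[[0.001,0,0,0,-1],[0.002,0,0,0,-1],[0.003,0,0,0,-1],[0.003,0,0,0,-1],[0.004,0,0,0,-1],[0.005,0,0,0,-1],[0.006,0,0,0,-1],[0.006,0,0,0,-1],[0.007,0,0,0,-1],[0.008,0,0,0,-1],[0.009,0,0,0,-1],[0.009,0,0,0,-1],[0.010,0,0,0,-1],[0.011,0,0,0,-1],[0.012,0,0,0,-1],[0.012,0,0,0,-1]]]' 40
```

```text
time: 9.95
position: [0.5595, -0.0042, 0.0044]
eef_rot: [[-0.978, -0.208, 0.0], [-0.208, 0.978, -0.0], [-0.0, -0.0, -1.0]]
contact_force: [1.9, 0.3, 5.2]
finger_gap: 0.425
time: 11.95
position: [0.5478, -0.0067, 0.0043]
eef_rot: [[-0.978, -0.208, 0.0], [-0.208, 0.978, -0.0], [-0.0, -0.0, -1.0]]
contact_force: [3.6, 0.6, 5.8]
finger_gap: 0.429
```

```bash
python3 -m jog '[[[0.002,0,0,0,-1],[0.004,0,0,0,-1],[0.004,0,0,0,-1],[0.006,0,0,0,-1],[0.008,0,0,0,-1],[0.008,0,0,0,-1],[0.010,0,0,0,-1],[0.012,0,0,0,-1],[0.012,0,0,0,-1],[0.015,0,0,0,-1],[0.019,0,0,0,-1],[0.023,0,0,0,-1],[0.028,0,0,0,-1],[0.032,0,0,0,-1],[0.035,0,0,0,-1],[0.035,0,0,0,-1]]]' 40
python3 - <<'E'
from plant import *
import cv2,numpy as np
for n in("wrist","scene","side"):
  c=calibration(n);p,d=capture(n);np.savez(n+"4.npz",p=p,d=d,**{k:np.array(v) for k,v in c.items()})
  cv2.imwrite(f"pics/{n}4.png",p[:,:,::-1])
a=cv2.imread("pics/side4.png")[130:280,210:410];cv2.imwrite("pics/side4c.png",cv2.resize(a,None,fx=3.5,fy=3.5,interpolation=2))
a=cv2.imread("pics/scene4.png")[120:300,280:460];cv2.imwrite("pics/scene4c.png",cv2.resize(a,None,fx=3.2,fy=3.2,interpolation=2))
E
```

```text
time: 13.95
position: [0.5133, -0.0141, 0.0043]
eef_rot: [[-0.978, -0.208, -0.0], [-0.208, 0.978, -0.0], [0.0, -0.0, -1.0]]
contact_force: [1.3, -0.6, 6.7]
finger_gap: 0.424
```

View pics/side4c.png

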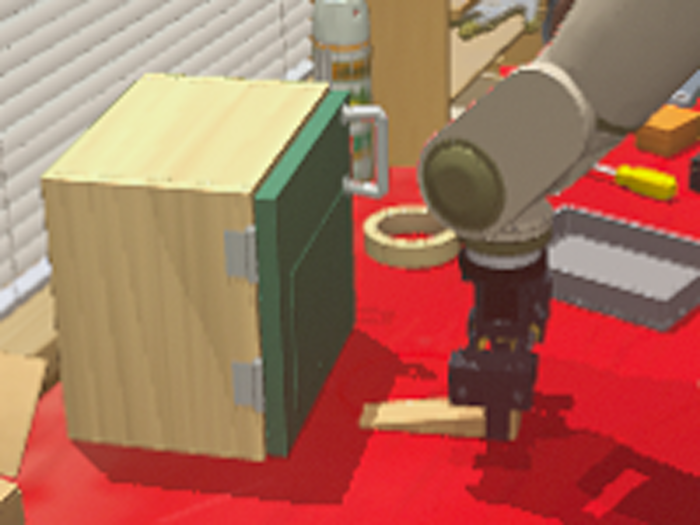

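View pics/scene4c.png

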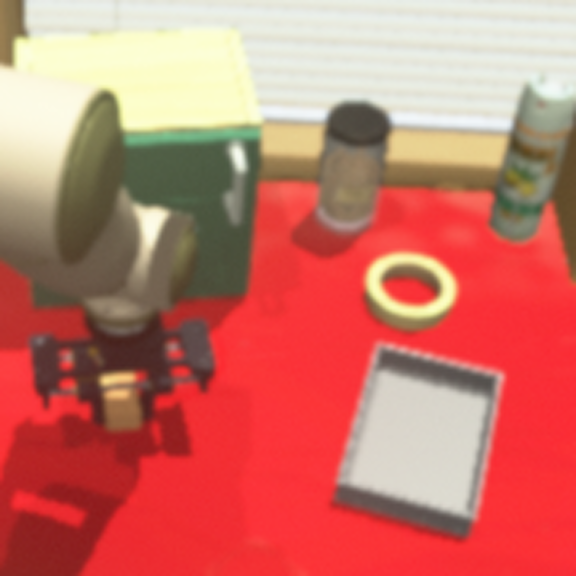

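Run:
```python
from h import *
np.set_printoptions(precision=4,suppress=True)
W1=load("wrist1.npz")
for n in("scene","side"):
    c=load(n+"4.npz");P=cloud(c);hsv=cv2.cvtColor(c['p'],cv2.COLOR_RGB2HSV);Sa=hsv[...,1]
    m=(Sa<70)&(P[...,2]>.025)&(P[...,2]<.042)&(P[...,0]>.36)&(P[...,0]<.65)&(P[...,1]<-.2)&(P[...,1]>-.46)
    q=P[m];r=cv2.minAreaRect(q[:,:2].astype(np.float32));print(n,len(q),r,np.percentile(q[:,2],95))
    m=(Sa<70)&(P[...,2]>-.003)&(P[...,2]<.015)&(P[...,0]>.36)&(P[...,0]<.65)&(P[...,1]<-.2)&(P[...,1]>-.46)
    q=P[m];r=cv2.minAreaRect(q[:,:2].astype(np.float32));print(n,'floor',len(q),r,np.median(q[:,2]))
    # silhouette at rim height via rays
    m=((Sa<80)).astype(np.uint8);m[:, :340 if n=="side" else 380]=0;
    k,l,s,ce=cv2.connectedComponentsWithStats(m)
    i=max((i for i in range(1,k) if s[i,4]>300 and (abs(ce[i]-np.array([411,257] if n=="scene" else [384,206])).sum()<20)),key=lambda i:s[i,4],default=None)
    if i: 
        cn=max(cv2.findContours((l==i).astype(np.uint8),0,1)[0],key=cv2.contourArea);hull=cv2.convexHull(cn)[:,0];print(n,s[i],'quad',cv2.approxPolyDP(hull,4,True)[:,0].tolist())
# handle, door
c=load("scene4.npz");P=cloud(c);hsv=cv2.cvtColor(c['p'],cv2.COLOR_RGB2HSV)
for n in("scene","side"):
    c=load(n+"4.npz");P=cloud(c);hsv=cv2.cvtColor(c['p'],cv2.COLOR_RGB2HSV);H=hsv[...,0]
    m=(H>40)&(H<95)&(hsv[...,1]>60)&(P[...,0]>.6)&(P[...,0]<.72)&(P[...,2]>.03)&(P[...,2]<.236)&(abs(P[...,1])<.16)
    q=P[m]
    for _ in range(5):
        a=np.linalg.lstsq(np.c_[q[:,1],np.ones(len(q))],q[:,0],rcond=None)[0]
        e=q[:,0]-q[:,1]*a[0]-a[1];q=q[abs(e)<max(2*e.std(),.0015)]
    d=(0.6803-.155*P[...,1]-P[...,0])*.988
    print(n,'door',a,e.std(),q.min(0),q.max(0))
    m=(d>.022)&(d<.06)&(P[...,2]>.15)&(P[...,2]<.26)&(P[...,1]<-.04)&(P[...,1]>-.2)&(hsv[...,1]<90)
    q=P[m];v,u=np.nonzero(m);print(n,'handle',len(q),np.median(q,0),q[:,2].min(),q[:,2].max(),np.median(d[m]))
    for vv in range(v.min(),v.max()+1): print(vv,u[v==vv].min(),u[v==vv].max(),end='; ')
    print()
```

```text
scene 266 ((0.49651867151260376, -0.33230555057525635), (0.13667094707489014, 0.2016998678445816), 74.87458038330078) 0.03680939790371074
scene floor 1601 ((0.4979782700538635, -0.33353888988494873), (0.12974651157855988, 0.203477144241333), 74.67538452148438) 0.0037260107790322294
scene [ 386  228   50   59 2090] quad [[400, 228], [435, 237], [424, 286], [386, 275]]
side 276 ((0.5004015564918518, -0.3280428349971771), (0.15107771754264832, 0.19942066073417664), 75.24736022949219) 0.03563341519356297
side floor 680 ((0.49988070130348206, -0.3313677906990051), (0.15626001358032227, 0.19813618063926697), 75.7645492553711) 0.004740702051010737
scene door [-0.1534  0.6816] 0.001657591598451116 [ 0.6806 -0.1429  0.0907] [ 0.7064 -0.0055  0.236 ]
scene handle 77 [ 0.6613 -0.1254  0.2087] 0.15277243270557883 0.2404686255722318 0.03762968048516716
168 354 354; 169 353 355; 170 353 356; 171 353 356; 172 353 356; 173 353 356; 174 353 356; 175 353 356; 176 353 356; 177 353 356; 178 353 355; 179 353 355; 180 353 355; 181 353 355; 182 353 355; 183 352 355; 184 353 355; 185 352 355; 186 352 355; 187 352 355; 188 352 355; 189 352 354; 
side door [-0.1212  0.6862] 0.004144352965968519 [ 0.6648 -0.1309  0.0302] [0.7063 0.1154 0.2355]
side handle 95 [ 0.6668 -0.1191  0.2003] 0.15394531543443635 0.2399494300449283 0.03153528363385041
161 316 318; 162 316 319; 163 316 320; 164 317 320; 165 317 320; 166 317 320; 167 317 320; 168 317 320; 169 318 320; 170 317 320; 171 317 320; 172 317 320; 173 317 320; 174 317 320; 175 317 320; 176 317 320; 177 318 320; 178 318 320; 179 318 320; 180 318 320; 181 318 320; 182 317 320; 183 317 320; 184 317 320; 185 316 319; 186 317 317;
```

View pics/wrist4.png

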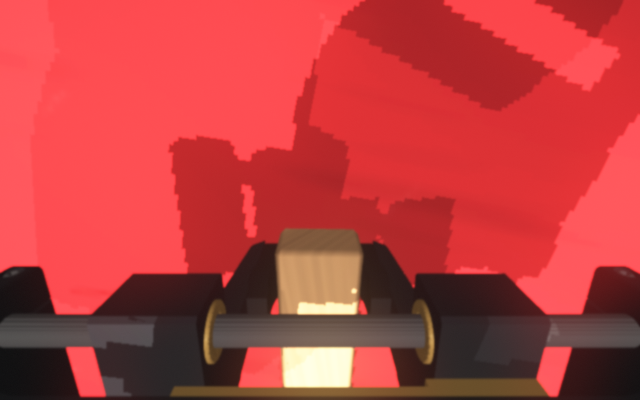

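```bash
python3 -m jog '[[[0,0,-0.01,0,-1],[0,0,-0.03,0,-1],[0,0,-0.06,0,-1],[0,0,-0.09,0,-1],[0.014,-0.03,-0.1,4,-1],[0.03,-0.07,-0.1,9,-1],[0.048,-0.11,-0.1,14,-1],[0.066,-0.15,-0.1,19,-1],[0.084,-0.19,-0.1,24,-1],[0.102,-0.23,-0.1,27,-1],[0.118,-0.262,-0.1,27,-1],[0.1276,-0.2827,-0.1,27,-1],[0.1276,-0.2827,-0.1,27,-1],[0.1276,-0.2827,-0.1,27,-1]]]' 40
python3 - <<'E'
from plant import *
import cv2,numpy as np
for n in("wrist","scene","side"):
  c=calibration(n);p,d=capture(n);np.savez(n+"5.npz",p=p,d=d,**{k:np.array(v) for k,v in c.items()})
  cv2.imwrite(f"pics/{n}5.png",p[:,:,::-1])
a=cv2.imread("pics/side5.png")[120:270,280:480];cv2.imwrite("pics/side5c.png",cv2.resize(a,None,fx=3.5,fy=3.5,interpolation=2))
E
```

```text
time: 15.85
position: [0.4476, -0.3158, 0.1041]
eef_rot: [[-0.966, 0.258, -0.001], [0.258, 0.966, 0.001], [0.001, 0.001, -1.0]]
contact_force: [0.6, 1.0, -0.1]
finger_gap: 0.432
```

View pics/side5c.png

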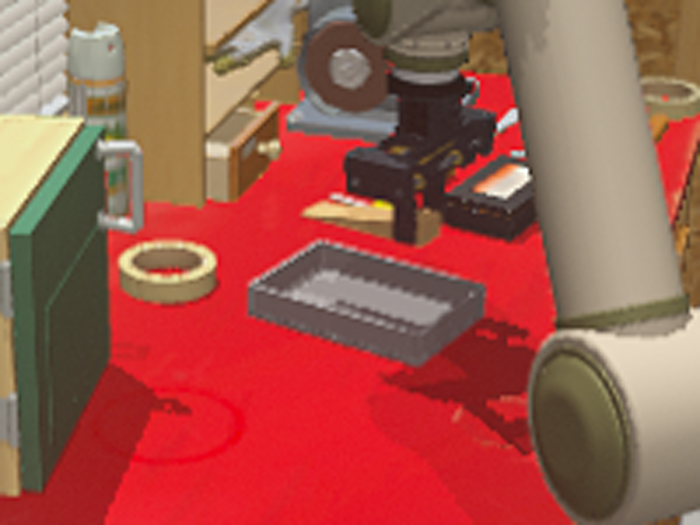

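View pics/wrist5.png

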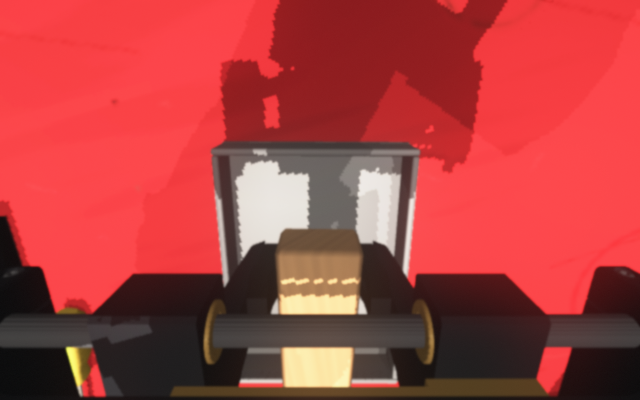

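```bash
python3 -m jog '[[[0,0,0.03,0,-1],[0,0,0.06,0,-1],[0,0,0.08,0,-1],[0,0,0.09,0,-1],[0,0,0.094,0,-1],[0,0,0.094,0,-1],[0,0,0.094,0,0.1],[0,0,0.094,0,0.2],[0,0,0.094,0,0.3],[0,0,0.094,0,0.3],[0,0,0.06,0,0.3],[0,0,0.02,0,0.3],[0,0,-0.04,0,0.3],[0,0,-0.1,0,0.3],[0,0,-0.14,0,0.3],[0,0,-0.16,0,0.3]]]' 40
python3 - <<'E'
from plant import *
import cv2,numpy as np
for n in("wrist","side"):
  c=calibration(n);p,d=capture(n);np.savez(n+"6.npz",p=p,d=d,**{k:np.array(v) for k,v in c.items()})
  cv2.imwrite(f"pics/{n}6.png",p[:,:,::-1])
a=cv2.imread("pics/side6.png")[120:270,280:480];cv2.imwrite("pics/side6c.png",cv2.resize(a,None,fx=3.5,fy=3.5,interpolation=2))
o=get_obs();print(o['joint_pos'],o['position'])
E
```

```text
time: 18.0
position: [0.4477, -0.3172, 0.2667]
eef_rot: [[-0.966, 0.259, 0.002], [0.259, 0.966, -0.002], [-0.003, -0.002, -1.0]]
contact_force: [-0.0, -0.0, -0.2]
finger_gap: 0.65
[-4.75576529e+01  1.98163668e+01  7.90836402e+01 -1.99052496e-04
  8.08598636e+01 -1.22561495e+02] [ 0.44788591 -0.31743635  0.2663104 ]
```

View pics/side6c.png

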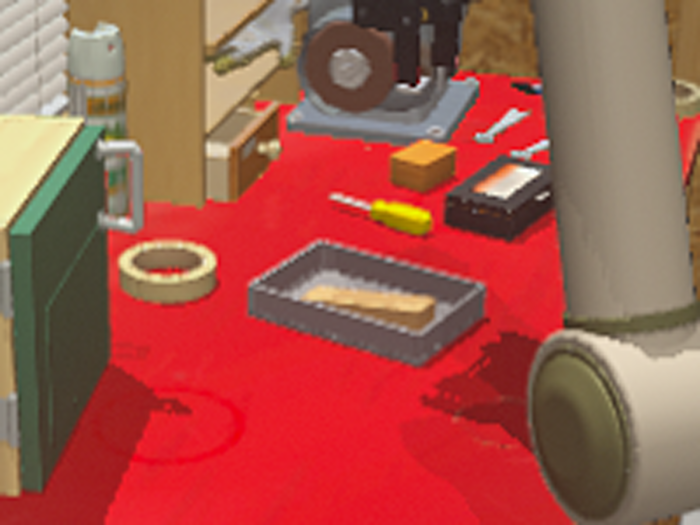

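View pics/wrist6.png

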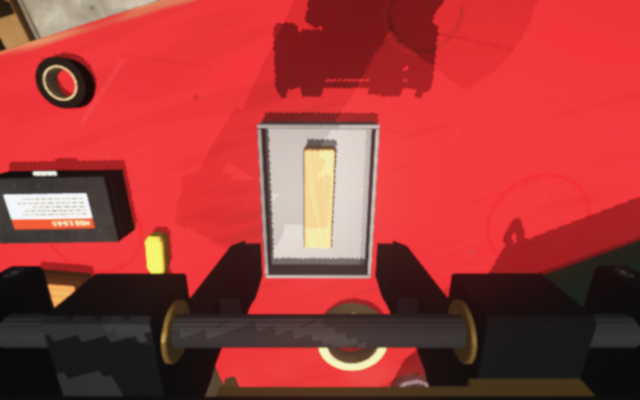

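```bash
python3 -m jog '[[[0,0,-0.03,0,0.3],[-0.02,0.035,-0.045,-4,0.3],[-0.045,0.075,-0.045,-8,0.3],[-0.07,0.115,-0.045,-12,0.3],[-0.095,0.155,-0.045,-16,0.3],[-0.12,0.195,-0.045,-20,0.3],[-0.14,0.225,-0.045,-23.8,0.3],[-0.1497,0.2423,-0.045,-23.8,0.3],[-0.1497,0.2423,-0.045,-23.8,0.3],[-0.1497,0.2423,-0.045,-23.8,0.3]]]' 40
python3 - <<'E'
from plant import *
import cv2,numpy as np
o=get_obs();print(o['joint_pos'],o['position'])
for n in("wrist",):
  c=calibration(n);p,d=capture(n);np.savez(n+"7.npz",p=p,d=d,**{k:np.array(v) for k,v in c.items()})
  cv2.imwrite(f"pics/{n}7.png",p[:,:,::-1])
E
```

```text
time: 19.35
position: [0.6543, -0.1224, 0.3085]
eef_rot: [[-0.988, -0.152, -0.001], [-0.152, 0.988, 0.0], [0.001, 0.0, -1.0]]
contact_force: [-0.7, -0.4, 0.2]
finger_gap: 0.648
[-2.06504044e+01  3.57246948e+01  4.88453875e+01 -1.12139613e-02
  9.54930104e+01 -1.19413568e+02] [ 0.65429167 -0.12235543  0.30852889]
```

View pics/wrist7.png

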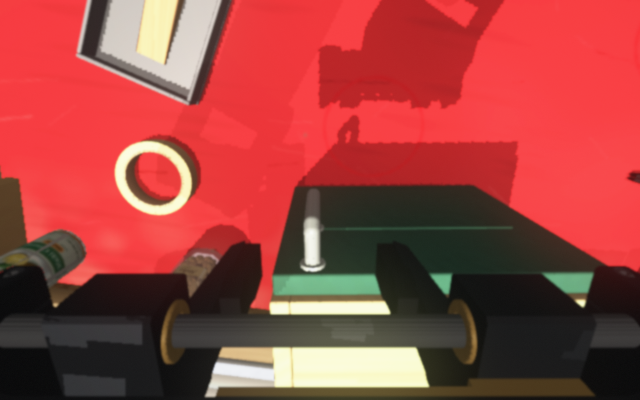

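Run:
```python
from h import *
np.set_printoptions(precision=4,suppress=True)
c=load("wrist7.npz");P=cloud(c);hsv=cv2.cvtColor(c['p'],cv2.COLOR_RGB2HSV);H=hsv[...,0].astype(int)
a=c['p'][175:305,260:400,::-1];cv2.imwrite("pics/w7c.png",cv2.resize(a,None,fx=5,fy=4.5,interpolation=2))
for v in range(186,272,5):
    r=P[v,290:335];k=(r[:,2]>.14)&(hsv[v,290:335,1]<70);
    if k.any():
        u=np.nonzero(k)[0]+290;print(v,u.min(),u.max(),r[k].mean(0),np.median(r[k],0))
# door top strip
m=(H>40)&(H<95)&(hsv[...,1]>50)&(P[...,2]>.235)&(P[...,2]<.26);q=P[m];print(q.min(0),q.max(0),np.median(q[:,2]),len(q))
for s in np.arange(-.13,.1,.03):
    k=abs(q[:,1]-s)<.006
    if k.any():print("y%.2f"%s,q[k][:,0].min(),q[k][:,0].max())
print(cv2.minAreaRect(q[:,:2].astype(np.float32)))
```

```text
191 309 318 [ 0.6605 -0.1244  0.1662] [ 0.6603 -0.1245  0.1666]
196 307 318 [ 0.6609 -0.125   0.1803] [ 0.6606 -0.1251  0.1814]
201 307 319 [ 0.6607 -0.1244  0.1943] [ 0.6602 -0.1245  0.1963]
206 306 319 [ 0.6608 -0.1246  0.2067] [ 0.6603 -0.1247  0.2078]
211 305 319 [ 0.661  -0.1248  0.2178] [ 0.6605 -0.1249  0.2189]
216 305 319 [ 0.6607 -0.1246  0.2291] [ 0.6603 -0.1247  0.2298]
221 303 334 [ 0.6799 -0.1157  0.1888] [ 0.6801 -0.1195  0.1878]
226 302 334 [ 0.6815 -0.1161  0.1962] [ 0.6949 -0.1195  0.1618]
231 301 334 [ 0.6845 -0.1162  0.2002] [ 0.6973 -0.1194  0.1674]
236 298 334 [ 0.6877 -0.1173  0.2036] [ 0.6976 -0.1199  0.1776]
241 293 334 [ 0.6903 -0.1189  0.2083] [ 0.6978 -0.1208  0.1882]
246 290 334 [ 0.6934 -0.1201  0.2117] [ 0.6982 -0.1216  0.1981]
251 290 334 [ 0.6949 -0.1198  0.2175] [ 0.698  -0.1209  0.2074]
256 290 334 [ 0.6966 -0.1194  0.2227] [ 0.6982 -0.1204  0.216 ]
261 290 334 [ 0.6975 -0.1192  0.2289] [ 0.6979 -0.1196  0.2289]
266 290 334 [ 0.6987 -0.1195  0.2346] [ 0.6977 -0.1198  0.2353]
271 290 334 [ 0.7001 -0.1182  0.2392] [ 0.7001 -0.1183  0.2391]
[ 0.6675 -0.1466  0.235 ] [0.7249 0.0863 0.2462] 0.24380534092073425 4320
y-0.13 0.7010016663247661 0.7197037963746955
y-0.10 0.6959581979357345 0.7155626608868926
y-0.07 0.6923092781463538 0.7105938680347773
y-0.04 0.6862827766737097 0.6869588109302622
y-0.01 0.6809624109201345 0.70401934688326
y0.02 0.67657280837315 0.6795128243282657
y0.05 0.6713945798102405 0.6782222740072213
y0.08 0.6675121537008545 0.6891703865541311
((0.6958795785903931, -0.029878683388233185), (0.02183564566075802, 0.23458559811115265), 9.113947868347168)
```

View pics/w7c.png

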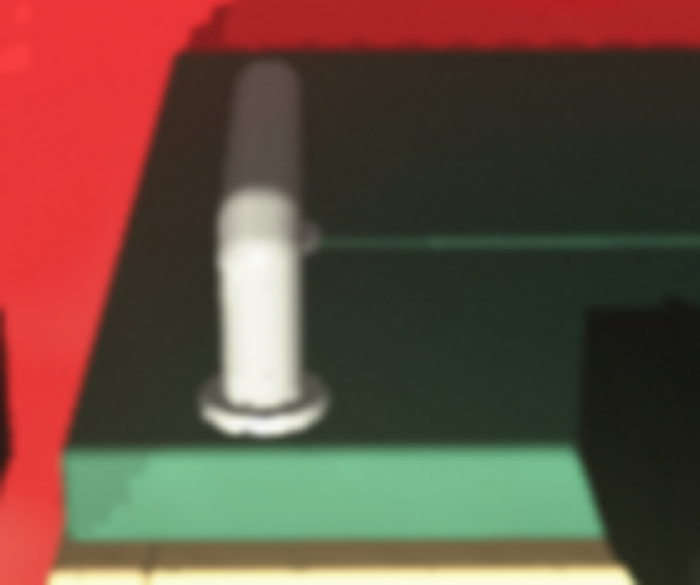

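```bash
python3 -m jog '[[[-0.0098,-0.003,0.02,0,0.3],[-0.0098,-0.003,0.05,0,0.3],[-0.0098,-0.003,0.08,0,0.3],[-0.0098,-0.003,0.1,0,0.3],[-0.0098,-0.003,0.111,0,0.3],[-0.0098,-0.003,0.1145,0,0.3],[-0.0098,-0.003,0.1145,0,0.3]]]' 30
python3 - <<'E'
from plant import *
import cv2,numpy as np
o=get_obs();print(o['contact_force'],o['position'])
for n in("wrist","side"):
  c=calibration(n);p,d=capture(n);np.savez(n+"8.npz",p=p,d=d,**{k:np.array(v) for k,v in c.items()})
  cv2.imwrite(f"pics/{n}8.png",p[:,:,::-1])
a=cv2.imread("pics/side8.png")[100:250,230:430];cv2.imwrite("pics/side8c.png",cv2.resize(a,None,fx=3.5,fy=3.5,interpolation=2))
E
```

```text
time: 20.27
position: [0.6651, -0.1233, 0.195]
eef_rot: [[-0.988, -0.153, 0.001], [-0.153, 0.988, -0.0], [-0.001, -0.0, -1.0]]
contact_force: [-1.3, 0.0, 0.3]
finger_gap: 0.652
[-1.27894995  0.02193107  0.26687813] [ 0.66509662 -0.12333238  0.19504368]
```

View pics/wrist8.png

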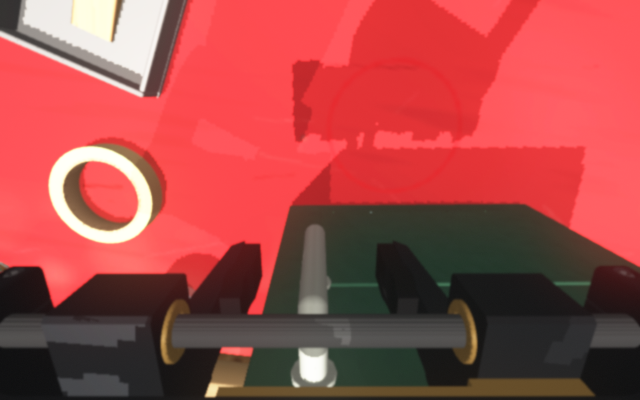

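View pics/side8c.png

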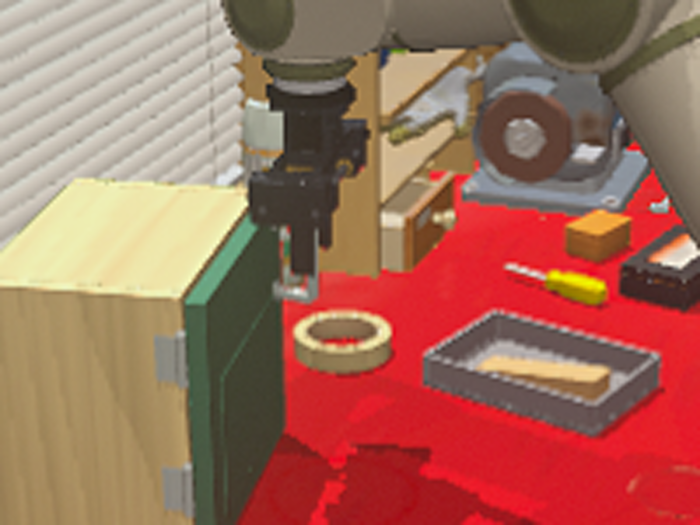

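```bash
python3 -m jog '[[[0,0,0,0,0],[0,0,0,0,-0.4],[0,0,0,0,-1],[0,0,0,0,-1],[0,0,0,0,-1],[0,0,0,0,-1],[0,0,0,0,-1],[0,0,0,0,-1]]]' 25
```

```text
time: 21.38
position: [0.6652, -0.1254, 0.195]
eef_rot: [[-0.988, -0.151, 0.002], [-0.151, 0.988, -0.004], [-0.001, -0.004, -1.0]]
contact_force: [2.8, -9.5, -0.3]
finger_gap: 0.127
```

```bash
python3 -m jog '[[[0,-0.002,0,0,-1],[0.008,0,0,2,-1],[0.02,0.004,0,5,-1],[0.035,0.009,0,9,-1],[0.0503,0.0163,0,13,-1],[0.0649,0.0241,0,17,-1],[0.0788,0.033,0,21,-1],[0.092,0.0428,0,25,-1],[0.1046,0.0536,0,29,-1],[0.1164,0.065,0,33,-1],[0.1273,0.0774,0,37,-1],[0.1374,0.0905,0,41,-1],[0.1465,0.1043,0,45,-1],[0.1465,0.1043,0,45,-1]]]' 25
python3 - <<'E'
from plant import *
import cv2,numpy as np
o=get_obs();print(o['contact_force'],o['torque'],o['position'])
for n in("scene","side"):
  c=calibration(n);p,d=capture(n);np.savez(n+"9.npz",p=p,d=d,**{k:np.array(v) for k,v in c.items()})
  cv2.imwrite(f"pics/{n}9.png",p[:,:,::-1])
E
```

```text
time: 23.12
position: [0.5035, -0.0415, 0.1947]
eef_rot: [[-0.808, 0.59, -0.001], [0.59, 0.808, 0.001], [0.002, 0.0, -1.0]]
contact_force: [-2.6, 4.3, -0.6]
finger_gap: 0.128
[-2.61017673  4.33528214 -0.58217084] [0.66697839 0.20493065 0.02022306] [ 0.50347541 -0.0415014   0.19468358]
```

View pics/side9.png

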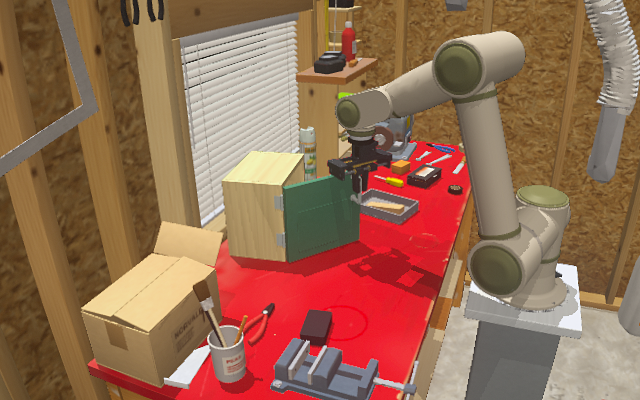

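```bash
python3 -m jog '[[[0.0079,0.0021,0,2,-1],[0.0197,0.0057,0,5,-1],[0.035,0.0114,0,9,-1],[0.0499,0.0182,0,13,-1],[0.0643,0.026,0,17,-1],[0.0781,0.0349,0,21,-1],[0.0912,0.0446,0,25,-1],[0.1036,0.0553,0,29,-1],[0.1153,0.0667,0,33,-1],[0.1261,0.079,0,37,-1],[0.1361,0.092,0,41,-1],[0.1451,0.1057,0,45,-1],[0.1451,0.1057,0,45,-1],[0.1451,0.1057,0,45,-1]]]' 25
python3 - <<'E'
from plant import *
import cv2,numpy as np
o=get_obs();print(o['contact_force'],o['torque'],o['position'],o['joint_pos'])
for n in("scene","side"):
  c=calibration(n);p,d=capture(n);np.savez(n+"10.npz",p=p,d=d,**{k:np.array(v) for k,v in c.items()})
  cv2.imwrite(f"pics/{n}10.png",p[:,:,::-1])
E
```

```text
time: 24.98
position: [0.4503, 0.1285, 0.1947]
eef_rot: [[-0.155, 0.988, 0.002], [0.988, 0.155, 0.001], [0.001, 0.002, -1.0]]
contact_force: [5.6, 3.7, -4.9]
finger_gap: 0.129
[ 5.61462955  3.66877751 -4.87259428] [ 0.69105185 -0.74922188  0.00193977] [0.45030341 0.12854216 0.19472745] [ 1.50775217e+00  1.31339069e+01  9.90365114e+01  8.72143200e-02
  6.77358498e+01 -7.43978655e+00]
```

View pics/side10.png

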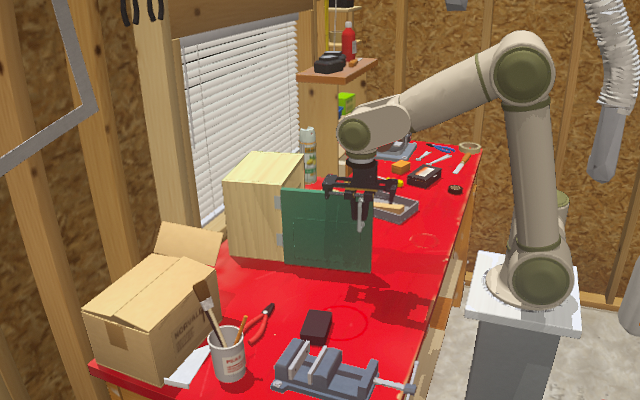

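View pics/scene10.png

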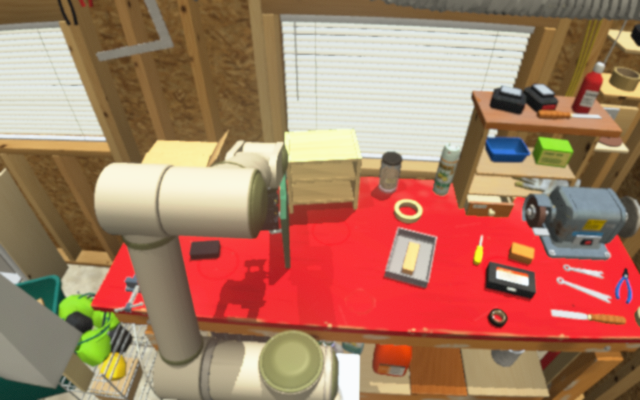

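```bash
python3 -m jog '[[[0,0,0,0,-0.6],[0,0,0,0,-0.3],[0,0,0,0,0],[0,0,0,0,0.2],[0,0,0,0,0.2],[0,0,0,0,0.2],[0,0,-0.02,0,0.2],[0,0,-0.05,0,0.2],[0,0,-0.09,0,0.2],[0.03,0,-0.13,0,0.2],[0.06,0,-0.15,0,0.2],[0.1,0,-0.15,0,0.2],[0.1,0,-0.15,0,0.2],[0.1,0,-0.15,0,0.2]]]' 25
python3 - <<'E'
from plant import *
from h import *
o=get_obs();print(o['contact_force'],o['position'],o['time'])
for n in("scene","side","wrist"):
  c=calibration(n);p,d=capture(n);np.savez(n+"11.npz",p=p,d=d,**{k:np.array(v) for k,v in c.items()})
  cv2.imwrite(f"pics/{n}11.png",p[:,:,::-1])
  c=load(n+"11.npz");P=cloud(c);hsv=cv2.cvtColor(p,cv2.COLOR_RGB2HSV);H=hsv[...,0]
  m=(H>40)&(H<95)&(hsv[...,1]>60)&(P[...,0]>.42)&(P[...,0]<.68)&(P[...,2]>.01)&(P[...,2]<.235)&(P[...,1]>-.05)&(P[...,1]<.2)
  q=P[m]
  if len(q)<50: continue
  for _ in range(6):
    a=np.linalg.lstsq(np.c_[q[:,0],np.ones(len(q))],q[:,1],rcond=None)[0]
    e=q[:,1]-q[:,0]*a[0]-a[1];q=q[abs(e)<max(2*e.std(),.0015)]
  print(n,len(q),"door line y slope",a,"std",e.std(),"dir deg",np.degrees(np.arctan(a[0])),q.min(0),q.max(0))
  t=(H>40)&(H<95)&(hsv[...,1]>50)&(P[...,0]>.42)&(P[...,0]<.66)&(P[...,2]>.235)&(P[...,2]<.26)&(P[...,1]>-.05)&(P[...,1]<.2)
  if t.any():print("top z",np.median(P[t][:,2]),t.sum(), np.degrees(np.arctan(np.polyfit(P[t][:,0],P[t][:,1],1)[0])))
E
```

```text
time: 26.82
position: [0.4342, 0.2269, 0.3445]
eef_rot: [[-0.153, 0.988, -0.0], [0.988, 0.153, -0.0], [-0.0, -0.0, -1.0]]
contact_force: [-0.2, -0.4, -0.7]
finger_gap: 0.597
[-0.20336975 -0.43142565 -0.69703021] [0.43423476 0.22694788 0.34451708] 26.825
side 2944 door line y slope [0.15586692 0.02453811] std 0.0020677326656574793 dir deg 8.859232316048319 [0.42815581 0.08776289 0.01005034] [0.6797162  0.13340278 0.23498621]
top z 0.24241424868692496 442 9.178664334682985
wrist 491 door line y slope [0.16269449 0.02089452] std 0.0006007934462665923 dir deg 9.240742551544924 [0.46697221 0.09693592 0.0943251 ] [0.65319783 0.1259886  0.20320614]
top z 0.24386428126514886 481 8.69501131108047
```

View pics/side11.png

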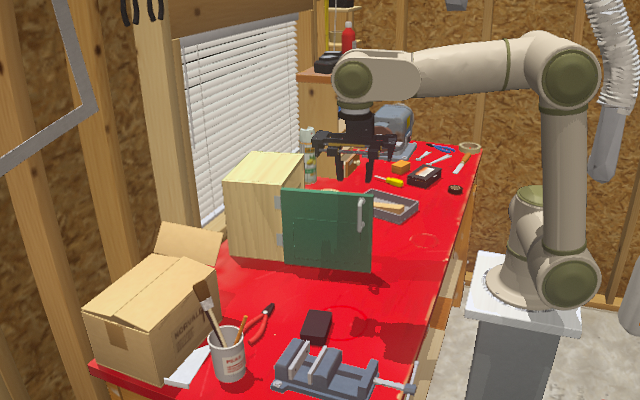

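View pics/scene11.png

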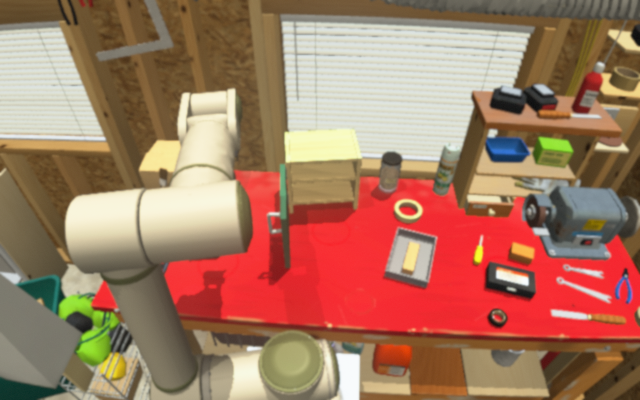

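```bash
python3 -c "
from plant import *
print(sign_off())"
```

```text
the job is handed in; nothing more can be done
None
```

The wedge is out and lying flat in the grey tray, the door settled and stayed shut until I opened it, and it now stands open at about 90°. The job was handed in at about 27 s of the 70 s.

- **Wedge:** I gripped it near the heel and drew it back level along the bench in 2–4 mm tugs, about 83 mm in all. Sideways force was about 8 N at the readings between tugs. The handle's top came down from about 0.244 m to 0.2405 m (0.241 m when settled).
- **Door:** I gripped the handle bar and swung it around the hinge in two arcs. After I let go, the side and wrist cameras put the door's face at 8.9–9.2°, against 8.8° for the cabinet's front-to-back direction.
- **Last pictures:** the wedge is inside the tray, and the tape roll and sanding block look unmoved, judged by eye. The gripper was lifted clear, and the force reading was under 1 N.
- **Disagreements:** early two-view heights of the wedge's heel using the scene camera came out 8–10 mm high (0.035–0.037 m against 0.027 m). The two wrist views gave 0.025–0.026 m, and I used those. The side camera's fit of the shut door differed by about 2.5° (6.5° against 8.8–9.1°); I took it as the weaker fit and used the others.

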